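# Snap the terminal covers shut and hold the lid at balance

### The job

I am about to screw the stay onto this control box's lid, and my hands will be in the box: first, with the lid still leaning back, press both hinged terminal covers down until their catches snap over them and hold them shut. Then take the lid by its bow handle, bring it forward to the point where it balances on its hinge, and finish holding it there in the gripper, still, without letting it drop shut and without disturbing the parts and tools lying round the box.

Things in the scene. Friction and masses are not known exactly. Their poses are not given: they have to be found in the camera images.
- control_box: open grey sheet-steel box, 150 (x) x 204 (y) x 62 mm high, walls 3 mm, fixed to the bench. Origin: centre of its underside. Box x points to its hinged side, to the robot's left (within 0.25 rad of world y); box y points to the robot, z up. In the half away from the hinge: two terminal strips end to end, each with a hinged cover; beside them relays and a supply, up to 47 mm above the bench
- lid (a joint): lid hinge angle: 0 = shut, grows as it opens; at the start it leans back on its stop at 1.85, past upright. Grey steel tray 154 x 210 x 25 mm, 0.4 to 0.7 kg, nearly no hinge friction, so it falls shut or back unless held. As the tray is deep, its centre of mass stands over the hinge not at 1.57 but at 1.365: the balance point
- lid_hinge (a point): middle of the lid's hinge line (fixed), which runs along box y; it lies at (79, 0, 62) mm in the box frame. The lid turns about it
- lid_handle (a point): middle of the black bow handle bar on the lid free edge: round, 11 mm thick, along box y, straight for 94 mm, 32 mm clear of the lid edge. For lid angle q it lies, from lid_hinge along box axes, at x = -192 cos(q) + 12.5 sin(q), z = 192 sin(q) + 12.5 cos(q) mm. The round bar can turn between finger pads: the tool may stay upright while the lid swings
- cover_near (a joint): near (+y) terminal cover's hinge angle: 0 = shut, grows as its front edge lifts; starts at 0.45 to 0.9, light friction. Grey plate 76 (box y) x 46 (box x) x 3 mm; its hinge, at the edge on the lid side, runs along box y through (-12, 46, 40) mm in the box frame. The front edge meets a sprung catch at 0.15 rad; about 10 N down on the free half snaps it past (free again below 0.06), then it stays at 0. Left on the catch unsnapped it reads about 0.15
- cover_far (a joint): far (-y) terminal cover's hinge angle: 0 = shut, grows as its front edge lifts; starts at 0.45 to 0.9, light friction. Grey plate 76 (box y) x 46 (box x) x 3 mm; its hinge, at the edge on the lid side, runs along box y through (-12, -46, 40) mm in the box frame. The front edge meets a sprung catch at 0.15 rad; about 10 N down on the free half snaps it past (free again below 0.06), then it stays at 0. Left on the catch unsnapped it reads about 0.15
- cover_near_edge (a point): point on the upper face of the near cover, mid width, 6 mm inside its free front edge (on the side away from the lid) and 40 mm from its hinge line; moves with the cover; when snapped shut it is 42 mm above the bench
- cover_far_edge (a point): point on the upper face of the far cover, mid width, 6 mm inside its free front edge (on the side away from the lid) and 40 mm from its hinge line; moves with the cover; when snapped shut it is 42 mm above the bench
- lid_stay: the loose lid stay to be fitted later: flat steel bar with a bracket at each end, 148 x 20 x 14 mm, lying right of and beyond the box; leave it alone
- driver_mid (a point): middle of a screwdriver with a red handle, 206 mm long, 27 mm thick, lying right of the stay; leave it alone
- tape_mid (a point): centre of a roll of black tape, 55 mm across, 19 mm high, beyond the screwdriver; leave it alone
- iron_mid (a point): middle of a pen-shaped soldering iron, 181 mm long, 23 mm thick, right of the screwdriver; leave it alone

How it is judged:
By the outcome, as a careful person would: the job done as asked, in the order asked, and still so for the second after the job is handed in, while the arm keeps its last pose, push and grip.
It also fails if it takes over 61 s, if anything falls off the work surface, if the arm or the gripper's body presses on something with over 40 N, if the wrist force passes 120 N, or if a joint passes its speed limit or range.

### The arm

A 6-joint arm with a two-finger parallel gripper is mounted at the origin on a cart in front of the work surface, level with it; the furniture and walls round the work are solid. World frame = base frame: x ahead of the robot, y to its left, z up, the work surface at z = 0. Lengths are in m, angles in rad, forces in N, time in s.
With the tool pointing down it reaches from about 0.35 to 0.775 m from the base axis. Payload 7.3 kg.
Tool frame: the origin (TCP) lies midway between the tips of the shut fingers; the grasp point (between the pads) lies 19 mm behind it; z points along the fingers, y is the line along which they close (so a half turn about z gives the same grasp; the last joint's range is limited). The gripper opens to 92 mm and grips with 3 to 60 N. Pads are 19 mm wide; open, the fingers measure 130 mm over their backs; the gripper's body (75 mm by 190 mm) begins 47 mm behind the grasp point.
Start: joints at [1.126, 0.342, 1.524, -0, 1.275, -0.146], TCP at [0.155, 0.502, 0.227] pointing down, gripper open.
Joint ranges: [-2.53, 2.53], [-0.77, 2.02], [0.04, 2.7], [-1, 4.14], [0.28, 2.66], [-3.11, 3.11]. Speed limits (rad/s): [2.57, 2.57, 3.14, 3.14, 3.14, 3.14].

### API

Orientations are given as a unit quaternion [w, x, y, z].
In Python, from plant import manip, optics gives the robot as it stands.
- The arm moves only by the shell command python3 -m creep 'ROWS'. ROWS is JSON, a list of rows, each a list of 3 entries, a list of its own where there are three numbers: the opening, from 0 (shut) to 1 (fully open), then the shift along the world's x, y, z in mm, then the turn, a rotation vector about the world's x, y, z in degrees. In form: [[claw, [dx, dy, dz], [wx, wy, wz]], ...]. A call has exactly 10 rows; each row is the pose to reach, as a shift and turn from the pose commanded when the call began; what a row does not reach only later rows make up. A row lasts 1/8 s, in which the tool goes at most 62.5 mm and 10.7 degrees, less where a joint would pass 70% of its speed; a pose out of reach is approached as far as the arm can. A call with a gripper value outside its range is refused whole. The fingers move at their own pace and stop on an object; the grip force is fixed at half the most. Time passes only in rows, so rows that repeat a pose let the fingers close, or fill a call up. It gives the time, the measured TCP pose, the force and the opening at its end, in the units of the state.
- manip.read_state(): the state, without advancing time (a new reading comes with each control period).
- optics.get_image(name): name is "scene" or "top" or "wrist"; returns a dict with "frame" (420x560x3 uint8, blue, green, red), "depth" (420x560 float32, m along the optical axis (not along the pixel's ray), 0 where there is no reading), "intrinsics" (3x3 intrinsics, pixels), "R" (3x3) and "t" (3): a world point X has camera coordinates R X + t. Camera axes: x right, y down, z forward; pixel columns grow to the right and rows downward; lengths in m; the calibration is good to about 2 mm. A picture is of the moment at which its call begins.
- manip.hand_in(): hands the job in, once; it reports no verdict.
The state is a dict: "clock": time; "q": joint angles; "dq": joint speeds; "effort": joint torques, N m; "tool_pos": TCP position; "eef_rot": TCP orientation; "wrist_force": force on the tool from outside, world axes, zero at the start; "torque": the same for the moment, N m; "finger_gap": opening from 0.0 (shut) to 1.0 (fully open).
Only numpy, scipy, OpenCV 4.12 (cv2) and the standard library are available. Lean on these libraries where they do the work, as an engineer would, in place of code of your own. Each camera call takes 0.05 s, during which the arm holds its last target. There are 200 camera calls.

## Working session

There is one attempt and no reset: what is moved stays moved. The work goes in short steps, Python scripts to look and compute and a shell command to move; the robot and the scene stay as the last step left them, time stands still between calls to the robot, and variables do not carry over. Pictures are saved under pics/ and viewed, on a budget of 10 in all, crops included, one or two more only if the job needs it, and the job is handed in when it is done.

```bash
mkdir -p pics
cat > h.py <<'E'
import numpy as np, cv2
from plant import manip, optics
def grab(n):
    d=optics.get_image(n); np.savez('/tmp/%s.npz'%n,**d); return d
def cloud(d):
    K=np.array(d["intrinsics"]);z=d["depth"];v,u=np.mgrid[:z.shape[0],:z.shape[1]]
    P=np.stack([(u-K[0,2])/K[0,0]*z,(v-K[1,2])/K[1,1]*z,z],-1)
    X=(P-np.array(d["t"]))@np.array(d["R"]); X[z<=0]=np.nan; return X
E
python3 - <<'E'
from h import *
s=manip.read_state();print(s)
a=[]
for n in("scene","top"):
    d=grab(n);a.append(d["frame"]);print(n,(-np.array(d["R"]).T@d["t"]).round(3))
cv2.imwrite('pics/a.png',a[0]);cv2.imwrite('pics/b.png',a[1])
E
```

```text
{'clock': 0.0, 'q': array([ 1.12601581e+00,  3.42743372e-01,  1.52500903e+00, -3.83201432e-05,
        1.27541905e+00, -1.45997526e-01]), 'dq': array([-0.00031488,  0.00092961, -0.00214781, -0.00145132,  0.00064989,
        0.00168736]), 'effort': array([ 1.51822187e-04, -4.31249142e+01, -2.44210660e+01,  7.17918598e-02,
        5.61480399e-02, -1.14766399e-04]), 'tool_pos': array([0.15434723, 0.50136777, 0.22603705]), 'eef_rot': array([-2.12272033e-04,  1.48830855e-01,  9.88862353e-01, -7.60546338e-04]), 'wrist_force': array([-0.6801244 , -0.75137099,  0.46065443]), 'torque': array([ 0.01190277,  0.01298208, -0.05558354]), 'finger_gap': 0.998371820184421}
scene [ 0.029 -0.662  0.509]
top [ 0.461 -0.09   1.448]
```

View pics/a.png

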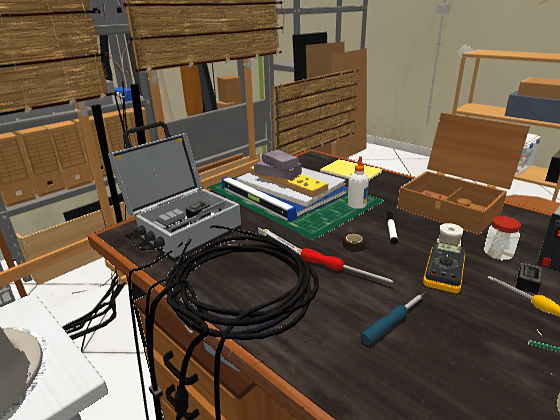

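View pics/b.png

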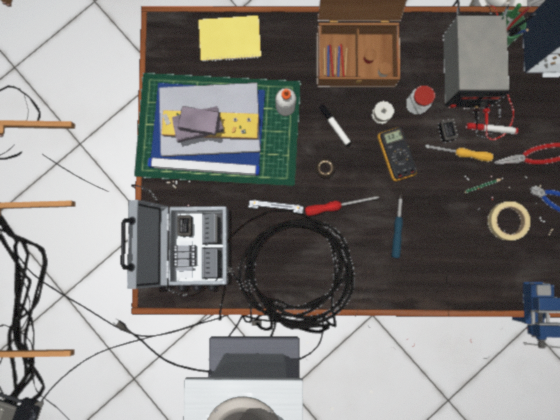

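The scene view shows the box at left with its lid leaning back. In the top view the box spans about (165..229, 205..285), with the handle at (125,245) and the covers at about (210,228) and (210,262). The stay is at (275,205) and the cable coil lies right of the box.

Run:
```python
from h import *
d=dict(np.load('/tmp/top.npz'));X=cloud(d)
for p in [(125,245),(210,228),(210,262),(229,245),(255,410),(195,207),(195,284)]: print(p,X[p[1],p[0]].round(3))
s=X[195:300,110:240].reshape(-1,3)
m=(s[:,2]>.056)&(s[:,2]<.07);P=s[m].astype(np.float32)
r=cv2.minAreaRect(P[:,:2]*1000);print(m.sum(),r)
h=s[s[:,2]>.23];print('handle',len(h),h.min(0).round(3),h.max(0).round(3))
d2=dict(np.load('/tmp/scene.npz'));Y=cloud(d2).reshape(-1,3)
m=(Y[:,2]>.057)&(Y[:,2]<.067)&(Y[:,1]>.05)&(Y[:,0]<.7)
print(m.sum(),cv2.minAreaRect(Y[m][:,:2].astype(np.float32)*1000))
a=cv2.resize(d['frame'][195:300,110:240],None,fx=6,fy=5.7,interpolation=2);
b=cv2.resize(d2['frame'][115:265,100:250],None,fx=4,fy=4,interpolation=2)
cv2.imwrite('pics/c.png',b)
```

```text
(125, 245) [0.5   0.258 0.246]
(210, 228) [0.552 0.087 0.062]
(210, 262) [0.463 0.086 0.054]
(229, 245) [ 0.51   0.042 -0.003]
(255, 410) [ 0.074 -0.035  0.01 ]
(195, 207) [0.607 0.127 0.067]
(195, 284) [0.405 0.123 0.064]
1862 ((507.72943115234375, 135.5633087158203), (207.52174377441406, 183.60255432128906), 1.3090119361877441)
handle 269 [0.445 0.253 0.23 ] [0.563 0.269 0.255]
1151 ((546.8204345703125, 818.1455688476562), (1545.9744873046875, 244.652587890625), 87.55973815917969)
```

View pics/c.png

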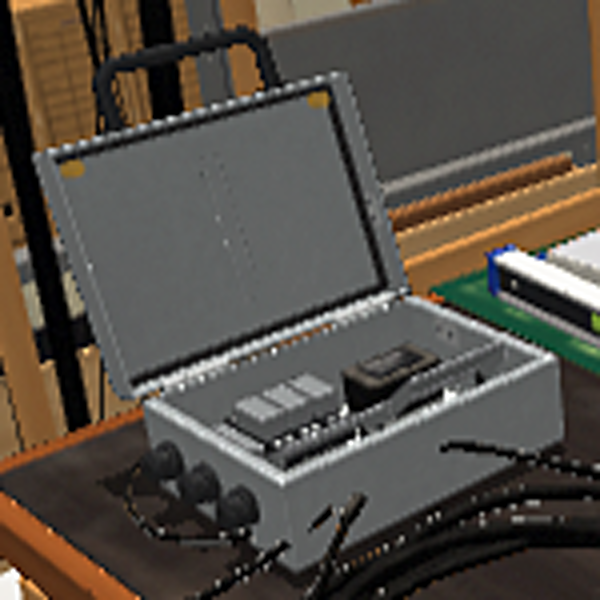

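Run:
```python
from h import *
d=dict(np.load('/tmp/top.npz'));X=cloud(d)
s=X[195:300,110:240]
f=s.reshape(-1,3)
def line(P,ax,n):
    for _ in range(4):
        c=np.polyfit(P[:,ax],P[:,1-ax],1);e=P[:,1-ax]-np.polyval(c,P[:,ax]);P=P[abs(e)<max(.003,1.5*e.std())]
    print(n,len(P),'slope',c[0].round(4),'mean',P.mean(0).round(4),'sd',e.std().round(4))
z=f[:,2];R=(z>.057)&(z<.068)
line(f[R&(f[:,1]<.072)],0,'right wall')
line(f[R&(f[:,0]<.416)&(f[:,1]<.16)],1,'near wall')
line(f[R&(f[:,0]>.603)&(f[:,1]<.16)],1,'far wall')
H=f[(z>.23)&(f[:,0]>.46)&(f[:,0]<.55)];line(H,0,'handle')
# lid plane
L=f[(z>.09)&(z<.22)&(f[:,1]>.14)];c=L.mean(0);u,S,v=np.linalg.svd(L-c);print('lid',c.round(4),v[2].round(4),S)
np.set_printoptions(linewidth=250,suppress=True)
# z map (mm) in box region
for r in range(200,290,3): print(r,(X[r,195:235:2,2]*1000).round().astype(int), (X[r,195,:2]*1000).round())
```

```text
right wall 225 slope 0.0157 mean [0.5078 0.0492 0.0623] sd 0.0022
near wall 101 slope -0.0394 mean [0.4098 0.1009 0.0624] sd 0.0018
far wall 81 slope -0.0052 mean [0.6067 0.1015 0.0628] sd 0.0014
handle 120 slope 0.0055 mean [0.5056 0.2618 0.2474] sd 0.0018
lid [0.5052 0.2441 0.1589] [ 0.0136 -0.9839  0.1782] [2.9862022  2.00294542 0.29943696]
200 [-5  3  2  4 -3  0 -2 -2  3  1  2  0 -2 -3  4  3 -1 -4  3 -5] [635. 139.]
203 [  0   4   6   4  -3   2  -7   1  -2 -10   1   2  -2  -1  -1   1  -3  -1  -1   4] [626. 138.]
206 [-2  3 -2 -1  1 -2 -4  1 -6 -4 -8 -6 -6  4  5  5 -1 -1 -5  1] [618. 138.]
209 [                  65                   67                   60                   63                   65                   67                   66 -9223372036854775808                   66                   63                   60
                   61                   59                   61                   68                   55                   26                    2                   -5                   -2] [602. 127.]
212 [16 12 10 10  9  9 13  5 10 10  7 10 13  5 60 61 25 -1 -3
[... 1327 characters left out ...]
-1] [460. 130.]
266 [11 13 12  6 48 48 52 51 60 69 68 17 11 44 63 62 29 42  1  4] [452. 132.]
269 [ 8  8 10  6 37 54 56 56 57 64 62 17 13 11 59 64 27 32 37 -1] [444. 133.]
272 [ 8  5  3  7 48 49 52 54 60 59 63 20 11 16 61 60 28 -5 37 32] [435. 133.]
275 [11  7 12  9 47 47 55 57 60 63 67 17 19 27 63 65 31  1  2 37] [427. 132.]
278 [11  8  4  6 42 26 13 16 12 13 15 16 16 10 61 59 32  1 -1 -4] [419. 132.]
281 [62 64 62 66 68 64 64 60 63 59 59 60 65 61 64 61 25  2  6  3] [413. 124.]
284 [64 63 61 56 65 -2  0 42 45 38 39 -1 -2 -3  2 21  0 -3 -1 -8] [405. 123.]
287 [45 38 37 -8 -2 15 10 36 45 41 40 -1 -9  4  2 23  3 -7  3  3] [397. 126.]<stdin>:18: RuntimeWarning: invalid value encountered in cast
```

```bash
python3 -m creep '[[0,[0,0,60],[0,0,0]],[0,[20,-30,80],[0,0,-10]],[0,[307,-427,80],[0,0,-72]],[0,[307,-427,80],[0,0,-72]],[0,[307,-427,80],[0,0,-72]],[0,[307,-427,80],[0,0,-72]],[0,[307,-427,80],[0,0,-72]],[0,[307,-427,80],[0,0,-72]],[0,[307,-427,80],[0,0,-72]],[0,[307,-427,80],[0,0,-72]]]'
python3 - <<'E'
from h import *
d=grab('wrist');cv2.imwrite('pics/d.png',d['frame']);print((-np.array(d["R"]).T@d["t"]).round(3))
X=cloud(d);f=X.reshape(-1,3);z=f[:,2];R=(z>.057)&(z<.067)
np.savetxt('/tmp/f',f)
for n,m,ax in [('right',R&(f[:,1]<.06)&(f[:,1]>.03)&(f[:,0]<.59)&(f[:,0]>.42),0),('near',R&(f[:,0]<.42)&(f[:,0]>.39)&(f[:,1]<.17)&(f[:,1]>.06),1),('far',R&(f[:,0]>.595)&(f[:,0]<.625)&(f[:,1]<.17)&(f[:,1]>.06),1)]:
    P=f[m]
    if len(P)>20: print(n,len(P),np.median(P,0).round(4),P.min(0).round(4),P.max(0).round(4),np.polyfit(P[:,ax],P[:,1-ax],1).round(4))
E
```

```text
clock: 1.35
tool_pos: [0.4624, 0.0726, 0.3065]
eef_rot: [-0.0, 0.702, 0.712, -0.0]
wrist_force: [1.0, -0.1, -0.2]
finger_gap: 0.005
[0.461 0.143 0.464]
right 1234 [0.5052 0.0511 0.0613] [0.4208 0.0458 0.0575] [0.5899 0.0563 0.0639] [0.0153 0.0433]
near 836 [0.4082 0.1177 0.0614] [0.4035 0.0601 0.0587] [0.4129 0.1695 0.0642] [-0.0165  0.4101]
far 880 [0.6037 0.1177 0.0613] [0.5987 0.0601 0.058 ] [0.6095 0.1695 0.0637] [-0.0165  0.6057]
```

View pics/d.png

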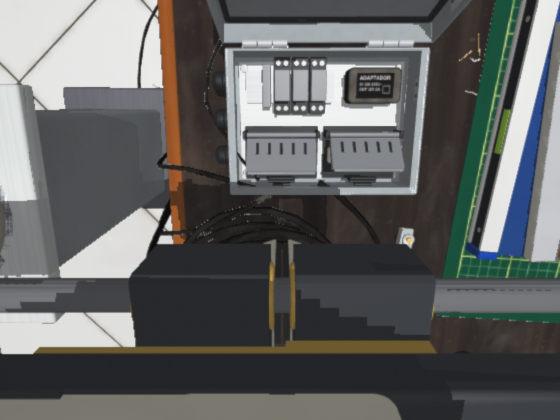

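```bash
python3 -m creep '[[0,[-1,4,-62],[0,0,0]],[0,[-1,4,-124],[0,0,0]],[0,[-1,4,-186],[0,0,0]],[0,[-1,4,-222],[0,0,0]],[0,[-1,4,-230],[0,0,0]],[0,[-1,4,-240],[0,0,0]],[0,[-1,4,-248],[0,0,0]],[0,[-1,4,-253],[0,0,0]],[0,[-1,4,-256],[0,0,0]],[0,[-1,4,-256],[0,0,0]]]'
```

```text
clock: 2.65
tool_pos: [0.4606, 0.0788, 0.0508]
eef_rot: [0.0, 0.702, 0.713, 0.0]
wrist_force: [0.1, -0.5, 0.2]
finger_gap: 0.008
```

```bash
python3 -m creep '[[0,[0,0,-2],[0,0,0]],[0,[0,0,-3],[0,0,0]],[0,[0,0,-4],[0,0,0]],[0,[0,0,-5],[0,0,0]],[0,[0,0,-6],[0,0,0]],[0,[0,0,-7],[0,0,0]],[0,[0,0,-8],[0,0,0]],[0,[0,0,-9],[0,0,0]],[0,[0,0,-9],[0,0,0]],[0,[0,0,-9],[0,0,0]]]'
```

```text
clock: 3.9
tool_pos: [0.4606, 0.0788, 0.0421]
eef_rot: [0.0, 0.702, 0.713, 0.0]
wrist_force: [-1.6, -0.2, 6.4]
finger_gap: 0.005
```

```bash
python3 -m creep '[[0,[0,0,-1],[0,0,0]],[0,[0,0,-2],[0,0,0]],[0,[0,0,-2],[0,0,0]],[0,[0,0,-2],[0,0,0]],[0,[0,0,-2],[0,0,0]],[0,[0,0,-2],[0,0,0]],[0,[0,0,-2],[0,0,0]],[0,[0,0,-2],[0,0,0]],[0,[0,0,-2],[0,0,0]],[0,[0,0,-2],[0,0,0]]]'
```

```text
clock: 5.15
tool_pos: [0.4607, 0.0788, 0.0418]
eef_rot: [0.001, 0.702, 0.713, 0.0]
wrist_force: [-5.4, -1.8, 26.8]
finger_gap: 0.005
```

```bash
python3 -m creep '[[0,[0,0,55],[0,0,0]],[0,[46,0,65],[0,0,0]],[0,[92,1,65],[0,0,0]],[0,[92,1,45],[0,0,0]],[0,[92,1,30],[0,0,0]],[0,[92,1,20],[0,0,0]],[0,[92,1,12],[0,0,0]],[0,[92,1,10],[0,0,0]],[0,[92,1,8],[0,0,0]],[0,[92,1,7],[0,0,0]]]'
python3 -m creep '[[0,[0,0,-1],[0,0,0]],[0,[0,0,-2],[0,0,0]],[0,[0,0,-3],[0,0,0]],[0,[0,0,-4],[0,0,0]],[0,[0,0,-5],[0,0,0]],[0,[0,0,-6],[0,0,0]],[0,[0,0,-7],[0,0,0]],[0,[0,0,-7],[0,0,0]],[0,[0,0,-7],[0,0,0]],[0,[0,0,-7],[0,0,0]]]'
```

```text
clock: 6.4
tool_pos: [0.5527, 0.0798, 0.0475]
eef_rot: [0.0, 0.702, 0.713, 0.0]
wrist_force: [-1.7, -0.4, 6.2]
finger_gap: 0.006
clock: 7.65
tool_pos: [0.553, 0.0798, 0.042]
eef_rot: [0.001, 0.702, 0.713, 0.001]
wrist_force: [-6.3, -0.4, 19.2]
finger_gap: 0.007
```

```bash
python3 -m creep '[[0,[0,0,62],[0,0,0]],[0,[0,0,124],[0,0,10]],[0,[0,0,186],[0,0,20]],[0,[0,0,248],[0,0,30]],[0,[-10,0,310],[0,0,40]],[0,[-48,40,320],[0,0,50]],[0,[-48,100,320],[0,0,60]],[0,[-48,130,320],[0,0,70]],[1,[-48,130,320],[0,0,80]],[1,[-48,130,320],[0,0,90]]]'
python3 - <<'E'
from h import *
d=grab('wrist');cv2.imwrite('pics/e.png',d['frame']);print((-np.array(d["R"]).T@d["t"]).round(3))
X=cloud(d);f=X.reshape(-1,3)
m=(f[:,2]>.225)&(f[:,2]<.262)&(f[:,1]>.23)&(f[:,1]<.3)&(f[:,0]>.44)&(f[:,0]<.57);H=f[m];print(m.sum())
if m.sum():
  print(H.min(0),H.max(0),np.median(H,0)); B=H[(H[:,0]>.47)&(H[:,0]<.54)];print(np.percentile(B,[1,50,99],axis=0).round(4),np.polyfit(B[:,0],B[:,1],1))
E
```

```text
clock: 8.9
tool_pos: [0.5044, 0.2106, 0.3593]
eef_rot: [-0.0, -0.011, 1.0, 0.0]
wrist_force: [0.0, 0.2, 0.3]
finger_gap: 0.172
[0.434 0.21  0.517]
1964
[0.44360008 0.25416334 0.22512242] [0.53721486 0.27160608 0.2499149 ] [0.48493207 0.26402403 0.24670399]
[[0.4706 0.26   0.2422]
 [0.5017 0.2647 0.247 ]
 [0.5356 0.2708 0.2491]] [0.01455803 0.25761937]
```

View pics/e.png

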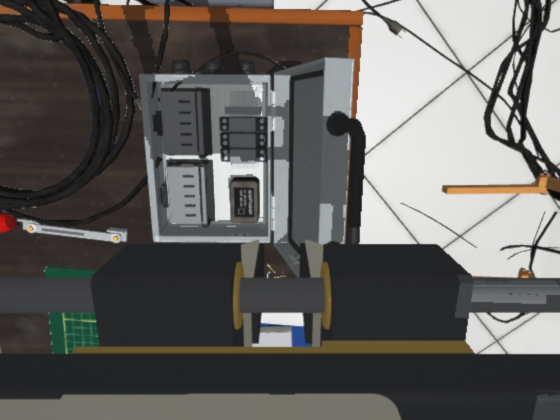

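The covers show at (187,122) near and (187,193) far, and the handle bar runs down x≈355. I'll check the cover angles from the depth.

Run:
```python
from h import *
f=cloud(dict(np.load('/tmp/wrist.npz'))).reshape(-1,3)
c=np.array([.506,.1243]);ex=np.array([-.016,1]);ey=-np.array([1,.016])
b=(f[:,:2]-c);bx=b@ex;by=b@ey
for n,s in(('near',.046),('far',-.046)):
    m=(abs(by-s)<.03)&(bx<-.016)&(bx>-.052)&(f[:,2]<.09)&(f[:,2]>.03)
    p=np.polyfit(bx[m],f[m,2],1);print(n,m.sum(),p.round(4),[round(np.median(f[m&(bx>a)&(bx<a+.006),2]),4) for a in (-.052,-.044,-.036,-.028,-.022)])
```

```text
near 1358 [-0.0008  0.0413] [np.float64(0.0414), np.float64(0.0415), np.float64(0.0413), np.float64(0.0413), np.float64(0.0413)]
far 1165 [-0.0007  0.0414] [np.float64(0.0414), np.float64(0.0415), np.float64(0.0414), np.float64(0.0413), np.float64(0.0414)]
```

```bash
python3 -m creep '[[1,[0,30,0],[0,0,0]],[1,[0,53,0],[0,0,0]],[1,[0,53,0],[0,0,0]],[1,[0,53,-30],[0,0,0]],[1,[0,53,-70],[0,0,0]],[1,[0,53,-100],[0,0,0]],[1,[0,53,-120],[0,0,0]],[1,[0,53,-134],[0,0,0]],[1,[0,53,-134],[0,0,0]],[1,[0,53,-134],[0,0,0]]]'
python3 - <<'E'
from h import *
d=grab('wrist');cv2.imwrite('pics/f.png',d['frame'])
E
```

```text
clock: 10.2
tool_pos: [0.505, 0.2628, 0.2267]
eef_rot: [0.001, -0.007, 1.0, 0.0]
wrist_force: [0.7, 0.9, -0.5]
finger_gap: 0.997
```

View pics/f.png

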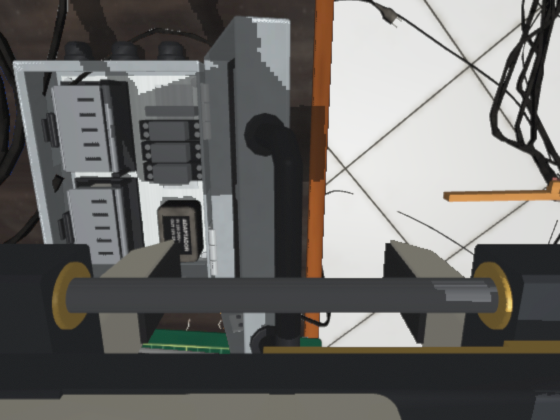

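The bar runs down x≈287, between the open fingers (pads at about 150 and 410). Closing.

```bash
python3 -m creep '[[0,[0,0,0],[0,0,0]],[0,[0,0,0],[0,0,0]],[0,[0,0,0],[0,0,0]],[0,[0,0,0],[0,0,0]],[0,[0,0,0],[0,0,0]],[0,[0,0,0],[0,0,0]],[0,[0,0,0],[0,0,0]],[0,[0,0,0],[0,0,0]],[0,[0,0,0],[0,0,0]],[0,[0,0,0],[0,0,0]]]'
```

```text
clock: 11.5
tool_pos: [0.5046, 0.263, 0.2259]
eef_rot: [0.0, -0.008, 1.0, 0.0]
wrist_force: [-0.9, 2.1, 1.1]
finger_gap: 0.106
```

```bash
python3 -m creep '[[0,[0,-9,3],[0,0,0]],[0,[0,-18,5],[0,0,0]],[0,[0,-27,7],[0,0,0]],[0,[1,-37,9],[0,0,0]],[0,[1,-46,10],[0,0,0]],[0,[1,-56,10.5],[0,0,0]],[0,[1,-65,11],[0,0,0]],[0,[1,-73,10.5],[0,0,0]],[0,[1,-82,9.5],[0,0,0]],[0,[1,-90,9],[0,0,0]]]'
python3 - <<'E'
from h import *
s=manip.read_state();print(s['tool_pos'],s['wrist_force'],s['finger_gap'])
a=[]
for n in('scene','wrist','top'): d=grab(n);a.append(d['frame'])
cv2.imwrite('pics/g.png',np.vstack([cv2.resize(np.hstack([a[0][100:300,60:340],a[2][170:300,80:262].repeat(1,0)[:0].reshape(0,0,3)]) if 0 else a[0][100:300,60:340],None,fx=2.0,fy=1.45),cv2.resize(a[1],(560,300))]))
E
```

```text
clock: 12.75
tool_pos: [0.5057, 0.1721, 0.2345]
eef_rot: [0.0, -0.008, 1.0, 0.0]
wrist_force: [1.7, 1.1, -2.7]
finger_gap: 0.103
[0.50568756 0.1721323  0.23451156] [ 1.74315047  1.08330151 -2.67567545] 0.10275060213293959
```

View pics/g.png

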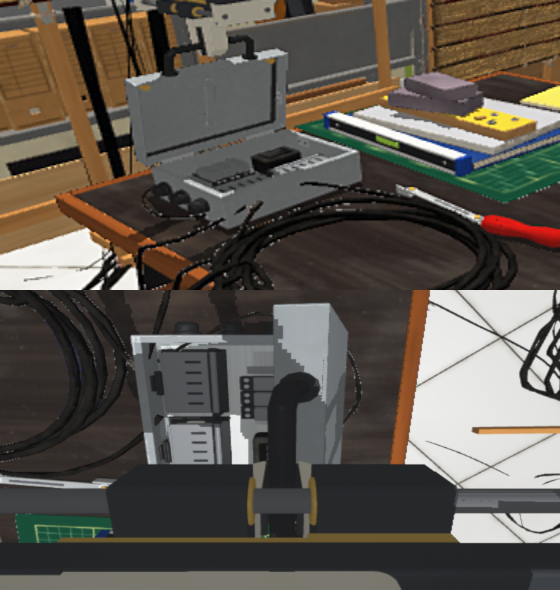

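```bash
cat > m.py <<'E'
from h import *
def ang(d,q0,face):
    f=cloud(d).reshape(-1,3);f=f[~np.isnan(f[:,0])]
    ex=np.array([-.016,1]);b=(f[:,:2]-[.506,.1243]);bx=b@ex;by=b@-np.array([1,.016]);z=f[:,2]
    # lid frame about hinge, u along lid, w towards outer face
    hx=bx-.079;hz=z-.062
    u=-hx*np.cos(q0)+hz*np.sin(q0);w=hx*np.sin(q0)+hz*np.cos(q0)
    lo,hi=face;m=(u>.02)&(u<.14)&(abs(by)<.09)&(w>lo)&(w<hi)
    for _ in range(6):
        p=np.polyfit(u[m],w[m],1);e=w-np.polyval(p,u);m2=m&(abs(e)<max(.004,0))
        if m2.sum()<50:break
        m=m2
    return m.sum(),(q0+0*p[0]-np.arctan(-p[0]) if 0 else q0+np.arctan(p[0])*1),p.round(4),np.median(w[m]).round(4)
E
python3 - <<'E'
from m import *
L=lambda n:dict(np.load('/tmp/%s.npz'%n))
for n in('scene','wrist','top'):
  for face in((-.01,.012),(.014,.035)): 
    try: print(n,face,ang(L(n),1.365,face))
    except Exception as e: print(n,face,e)
f=cloud(L('wrist')).reshape(-1,3);H=f[(f[:,2]>.24)&(f[:,2]<.265)&(f[:,1]>.15)&(f[:,1]<.2)&(f[:,0]>.45)&(f[:,0]<.482)]
print(len(H),np.percentile(H,[2,50,98],axis=0).round(4))
E
```

```text
scene (-0.01, 0.012) (np.int64(60), np.float64(1.3464558915165301), array([-0.0185,  0.0123]), np.float64(0.0111))
scene (0.014, 0.035) (np.int64(2419), np.float64(1.3600045677000874), array([-0.005 ,  0.0177]), np.float64(0.0173))
wrist (-0.01, 0.012) expected non-empty vector for x
wrist (0.014, 0.035) (np.int64(2445), np.float64(1.3555738943874807), array([-0.0094,  0.0225]), np.float64(0.0216))
top (-0.01, 0.012) expected non-empty vector for x
top (0.014, 0.035) expected non-empty vector for x
2493 [[0.4506 0.1664 0.2488]
 [0.4648 0.1716 0.2559]
 [0.4812 0.1771 0.2579]]
```

All estimates agree on q of about 1.357, so I'll nudge it back 1.5 mm and let it settle.

```bash
python3 -m creep '[[0,[0,0.5,0],[0,0,0]],[0,[0,1,0],[0,0,0]],[0,[0,1.5,0],[0,0,0]],[0,[0,1.5,0],[0,0,0]],[0,[0,1.5,0],[0,0,0]],[0,[0,1.5,0],[0,0,0]],[0,[0,1.5,0],[0,0,0]],[0,[0,1.5,0],[0,0,0]],[0,[0,1.5,0],[0,0,0]],[0,[0,1.5,0],[0,0,0]]]'
python3 - <<'E'
from m import *
for n in('scene','wrist','top'):
    d=grab(n)
    if n!='top':print(n,ang(d,1.365,(.014,.035)))
    f=cloud(d).reshape(-1,3)
    if n=='wrist':
        H=f[(f[:,2]>.24)&(f[:,2]<.265)&(f[:,1]>.15)&(f[:,1]<.2)&(f[:,0]>.45)&(f[:,0]<.482)]
        print(np.percentile(H,[2,50,98],axis=0).round(4))
        b=f[:,:2]-[.506,.1243];bx=b@[-.016,1];by=-(b@[1,.016])
        for s in(.046,-.046):
            m=(abs(by-s)<.03)&(bx<-.016)&(bx>-.052)&(f[:,2]<.09)&(f[:,2]>.03);print(m.sum(),np.polyfit(bx[m],f[m,2],1).round(4))
    if n=='top':cv2.imwrite('pics/i.png',cv2.resize(d['frame'][170:340,80:400],None,fx=2,fy=2))
s=manip.read_state();print(s['clock'],s['tool_pos'],s['wrist_force'],abs(s['dq']).max(),s['finger_gap'])
E
```

```text
clock: 14.15
tool_pos: [0.5057, 0.1743, 0.2348]
eef_rot: [0.0, -0.008, 1.0, 0.0]
wrist_force: [1.9, 1.8, -0.3]
finger_gap: 0.11
scene (np.int64(2455), np.float64(1.3702923095592634), array([0.0053, 0.0179]), np.float64(0.0183))
wrist (np.int64(2122), np.float64(1.3709582671895735), array([0.006 , 0.0225]), np.float64(0.0231))
[[0.4505 0.1693 0.2492]
 [0.4647 0.1745 0.2563]
 [0.4813 0.1799 0.2583]]
2458 [-0.0035  0.0413]
1650 [-0.0047  0.0412]
14.3 [0.5056144  0.17424909 0.23478579] [ 3.6508498   1.23501399 -0.29807413] 0.0019475602605139907 0.10882757730510968
```

View pics/i.png

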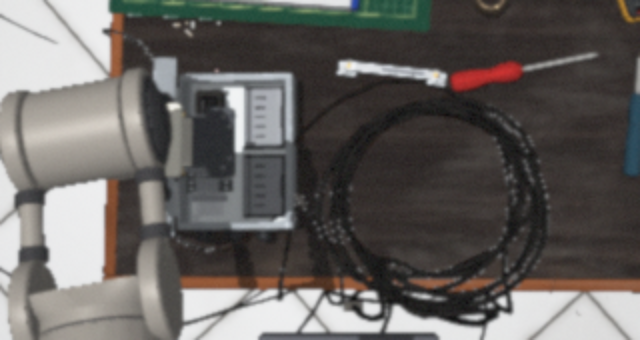

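```bash
python3 -m creep '[[0,[0,-0.5,0],[0,0,0]],[0,[0,-1,0],[0,0,0]],[0,[0,-1,0],[0,0,0]],[0,[0,-1,0],[0,0,0]],[0,[0,-1,0],[0,0,0]],[0,[0,-1,0],[0,0,0]],[0,[0,-1,0],[0,0,0]],[0,[0,-1,0],[0,0,0]],[0,[0,-1,0],[0,0,0]],[0,[0,-1,0],[0,0,0]]]'
python3 - <<'E'
from m import *
for n in('scene','wrist'):
    print(n,ang(grab(n),1.365,(.014,.035)))
s=manip.read_state();print(s['clock'],s['tool_pos'],s['wrist_force'],abs(s['dq']).max(),s['finger_gap'])
if abs(s['dq']).max()<.01: print(manip.hand_in())
E
```

```text
clock: 15.55
tool_pos: [0.5056, 0.1733, 0.2347]
eef_rot: [0.0, -0.008, 1.0, 0.0]
wrist_force: [4.7, 0.7, -2.2]
finger_gap: 0.109
scene (np.int64(2454), np.float64(1.36490024685), array([-0.0001,  0.0179]), np.float64(0.0179))
wrist (np.int64(2227), np.float64(1.3657453483392994), array([0.0007, 0.0225]), np.float64(0.0226))
15.65 [0.50559248 0.17324673 0.23467113] [ 5.07090839  0.77717896 -3.04454648] 0.0030311401780936578 0.10764166243060602
the job is handed in; nothing more can be done
None
```

I shut both terminal covers, then brought the lid forward by its handle. The gripper is holding it still at the balance point. The job was handed in at 15.65 s.

- **Covers:** I pressed each cover until it bottomed out at 42 mm (27 N near, 19 N far). Depth checks after pressing, and again with the lid forward, showed both within 0.005 rad of shut.
- **Lid:** The last depth fits gave 1.365 from the scene camera and 1.366 from the wrist camera, against the 1.365 target. It took two small corrections to get there, from about 1.357 and then 1.371.
- **Hold:** At hand-in the arm was still and the wrist force was about 6 N.
- **Surroundings:** I took the arm over nothing but the box and lid. In the last top view, before the final 1 mm correction, the stay and screwdriver looked unmoved. The tape and soldering iron were only partly in that picture, so I did not check them separately.
- **Disagreement:** The box-rim and handle measurements put the hinge about 3 mm apart. I used the direct lid-angle fits instead.

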